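Brief a workmate by pointing: powder, jar, lid

ROBOT

A 6-joint arm with a two-finger parallel gripper is mounted at the origin on a cart in front of the work surface, level with it; the furniture and walls round the work are solid. World frame = base frame: x ahead of the robot, y to its left, z up, the work surface at z = 0. Lengths are in m, angles in degrees, forces in N, time in s.
With the tool pointing down it reaches from about 0.275 to 0.725 m from the base axis. Payload 15.9 kg.
Tool frame: the origin (TCP) lies midway between the tips of the shut fingers; the grasp point (between the pads) lies 19 mm behind it; z points along the fingers, y is the direction in which the jaws open and shut (so a half turn about z gives the same grasp; the last joint's range is limited). The gripper opens to 85 mm and grips with 20 to 120 N. Pads are 22 mm wide; open, the fingers measure 114 mm over their backs; the gripper's body (76 mm by 85 mm) begins 54 mm behind the grasp point. The pads swing forward as they close: fully open they stand 13 mm farther back than shut.
Start: joints at [65.145, 12.198, -1.971, 75.831, 0, 90], TCP at [0.21, 0.454, 0.231] pointing down, gripper open.
Joint ranges: [-170.91, 170.91], [-42.67, 98.43], [-65.05, 77.54], [-120.47, 116.71], [-90, 82.35], [-180, 180]. Speed limits (degrees/s): [108.29, 108.29, 136.94, 147.25, 180, 180].

INTERFACE

Orientations are given as [roll, pitch, yaw] about the fixed x, y, z axes, in that order (R = Rz(yaw) Ry(pitch) Rx(roll)).
In Python, from plant import sensors, cams, robot gives the robot as it stands.
- The arm moves only by the tool servo_tool, never from a script. Its arguments are lists of equal length, an entry for each row: "travel": the shift along the tool's x, y, z in cm, a list of three; "dr": the turn, a rotation vector about the tool's x, y, z in rad, a list of three. In form: {"travel": [[dx, dy, dz], ...], "dr": [[rx, ry, rz], ...]}. A call has exactly 8 rows; each row shifts and turns the pose as measured when the row begins, along the tool's axes as they then stand; what a row does not reach is not made up. A row lasts 1/12 s, in which the tool goes at most 41.7 mm and 7.16 degrees, less where a joint would pass 70% of its speed; a pose out of reach is approached as far as the arm can. A call is refused whole if a number of a shift passes 4.17 or a number of a turn 0.125, either way. A call with a gripper value outside its range is refused whole. "grip" is the finger opening in cm, from 0 to 8.54, set as the call begins (left out, the last holds). The fingers move at their own pace and stop on an object; "squeeze" is the grip in N (left out, the last holds). Time passes only in rows, so rows that do not move let the fingers close, or fill a call up. It gives the time, the measured TCP pose, the force and the opening at its end, in the units of the state.
- sensors.state(): the state, without advancing time (a new reading comes with each control period).
- cams.get_image(name): name is "scene" or "top"; returns the picture (480x640x3 uint8, blue, green, red); there is no depth.
- cams.camera_info(name): a dict with "camera_matrix" (3x3 intrinsics, pixels), "R" (3x3) and "t" (3): a world point X has camera coordinates R X + t. Camera axes: x right, y down, z forward; pixel columns grow to the right and rows downward; lengths in m; the calibration is good to about 2 mm. A picture is of the moment at which its call begins. camera_info takes no time and is no camera call.
- robot.hand_in(): hands the job in, once; it reports no verdict.
The state is a dict: "clock": time; "joints": joint angles; "joint_vel": joint speeds; "effort": joint torques, N m; "tcp_pos": TCP position; "orientation": TCP orientation; "force": force on the tool from outside, world axes, zero at the start; "ft_torque": the same for the moment, N m; "finger_gap": finger opening in m.
Only numpy, scipy, OpenCV 4.12 (cv2) and the standard library are available. Lean on these libraries where they do the work, as an engineer would, in place of code of your own. Each camera call takes 0.05 s, during which the arm holds its last target.

TASK

At the front right corner of the bench, show a workmate how to put the polishing powder away by pointing straight down with the fingertips: first at the tub of pale powder, then at the empty jar it goes into, and last at the white lid that closes that jar. Hold still at each for a good two seconds with the fingertips two to four centimetres above the middle of its top, and finish still pointing at the lid. Touch and move nothing, and do not come down over the green lid of filings or the cap of beads.

Things in the scene. Friction and masses are not known exactly. Their poses are not given: they have to be found in the camera images.
- powder_tub_top (a point): Middle of the mouth, level with the rim, of the low off-white round tub filled with pale grey polishing powder: 95 mm across, 45 mm high. The z axis points up. It stands loose on the bench.
- small_jar_top (a point): Middle of the mouth, level with the rim, of the empty, open off-white jar with slightly sloping sides: 69 mm across, 60 mm high. The z axis points up. It stands loose on the bench.
- white_jar_lid_top (a point): Middle of the top of the empty jar's dusty white lid, a plain disc lying flat: 73 mm across, 14 mm high. The z axis points up. It stands loose on the bench.
- bead_cap_top (a point): Bystander: middle, at rim height, of the small white jar cap full of brown and white beads, the one nearest the robot: 58 mm across, 13 mm high. The z axis points up. It stands loose on the bench.
- splash_board: Fixed thin upright board that divides the bench, to the left of the work (about 0.02 m thick, from the front edge of the bench 0.47 m back along x, 0.42 m high). Origin at the bottom of the middle of its length; x runs along it.
- torch_block: Fixed timber block with a gas torch on it, at the back right of the work, 0.18 m high. Origin under its middle. The torch's burner stands out along the block's +y axis, towards the work, to 0.12 m from the origin, and is 0.05 to 0.155 m above the bench.
- filings_lid_top (a point): Bystander: middle, at rim height, of the dark green lid full of bright metal filings: 85 mm across, 15 mm high. The z axis points up. It stands loose on the bench.

How it is judged:
By the outcome, as a careful person would: the job done as asked, in the order asked, and still so for the second after the job is handed in, with the robot touching nothing.
It also fails if it takes over 56 s, if anything falls off the work surface, if the arm or the gripper's body presses on something with over 40 N, if the wrist force passes 120 N, or if a joint passes its speed limit or range.

## Working session

There is one attempt and no reset: what is moved stays moved. The work goes in short steps, Python scripts to look and compute and a tool call to move; the robot and the scene stay as the last step left them, time stands still between calls to the robot, and variables do not carry over. Pictures are saved under pics/ and viewed, and the job is handed in when it is done.

Besides the shell and the picture viewer there is one more tool, called after "Call:" as name(argument=value, ...), one argument or row to a line, values as JSON. servo_tool: Moves the arm, as the interface text tells. Its arguments: {"type":"object","properties":{"travel":{"type":"array","items":{"type":"array","items":{"type":"number"}}},"dr":{"type":"array","items":{"type":"array","items":{"type":"number"}}},"grip":{"type":"number"},"squeeze":{"type":"number"}},"required":["travel","dr"]}

```bash
mkdir -p pics; python3 - <<'E'
from plant import sensors,cams,robot
import cv2,numpy as np
for n in("scene","top"):
    cv2.imwrite(f"pics/{n}0.png",cams.get_image(n)); i=cams.camera_info(n); print(n,i); R=np.array(i['R']);print(-R.T@np.array(i['t']))
print(sensors.state())
E
```

```text
scene {'camera_matrix': array([[446.00215621,   0.        , 314.00770884],
       [  0.        , 446.00215621, 238.01031606],
       [  0.        ,   0.        ,   1.        ]]), 'R': array([[-0.72381868, -0.68998746,  0.00195531],
       [-0.53593726,  0.56042579, -0.63142235],
       [ 0.4345777 , -0.45808321, -0.77543665]]), 't': array([0.29133926, 0.45101585, 0.56932736])}
[0.20517603 0.20905883 0.72568913]
top {'camera_matrix': array([[434.50635344,   0.        , 318.75056105],
       [  0.        , 434.50635344, 239.0505439 ],
       [  0.        ,   0.        ,   1.        ]]), 'R': array([[ 0.02338569, -0.99972427, -0.0021189 ],
       [-0.99823042, -0.02323473, -0.05473735],
       [ 0.05467302,  0.00339522, -0.99849854]]), 't': array([-0.21089368,  0.6123811 ,  0.87967136])}
[ 0.56813504 -0.19959369  0.91142382]
{'clock': 0.1, 'joints': array([ 6.51438648e+01,  1.22201583e+01, -2.00353152e+00,  7.58311434e+01,
       -2.66188673e-03,  9.00008777e+01]), 'joint_vel': array([-0.02791751, -0.05060807,  0.11567646, -0.05098954,  0.15149617,
        0.0118377 ]), 'effort': array([-7.26123617e-04, -6.87251830e+01,  4.87804914e+01,  1.22080770e-02,
        3.62229798e-05,  1.93019019e-06]), 'tcp_pos': array([0.2100588 , 0.45340676, 0.23088928]), 'orientation': array([-1.79945167e+02,  2.66272548e-03,  1.55142990e+02]), 'force': array([-0.29227634, -0.82376522, -0.16404373]), 'ft_torque': array([ 0.03934996, -0.01241476, -0.02095526]), 'finger_gap': 0.08505054172577728}
```

View pics/scene0.png

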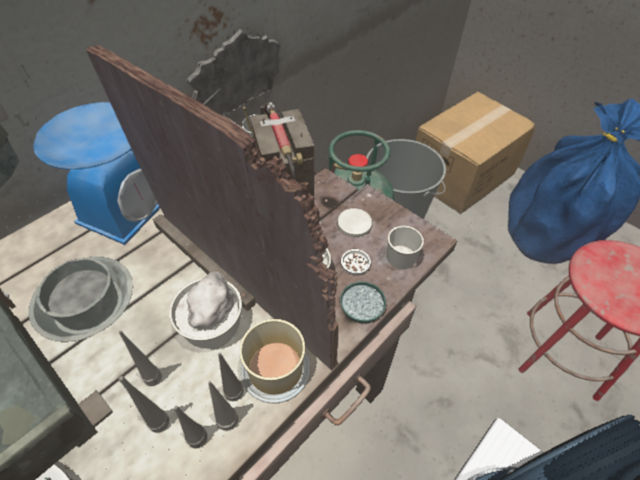

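View pics/top0.png

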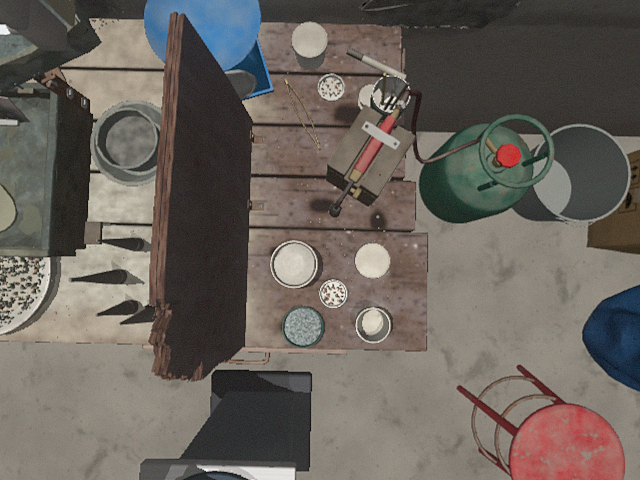

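```bash
python3 - <<'E'
import cv2,numpy as np
a=cv2.imread("pics/top0.png")[200:360,230:440]; b=cv2.imread("pics/scene0.png")[190:340,290:470]
cv2.imwrite("pics/zt.png",cv2.resize(a,None,fx=3.8,fy=3.7,interpolation=2)[:600,:800]);cv2.imwrite("pics/zs.png",cv2.resize(b,None,fx=4,fy=4,interpolation=2))
E
```

```text
(no output)
```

View pics/zt.png

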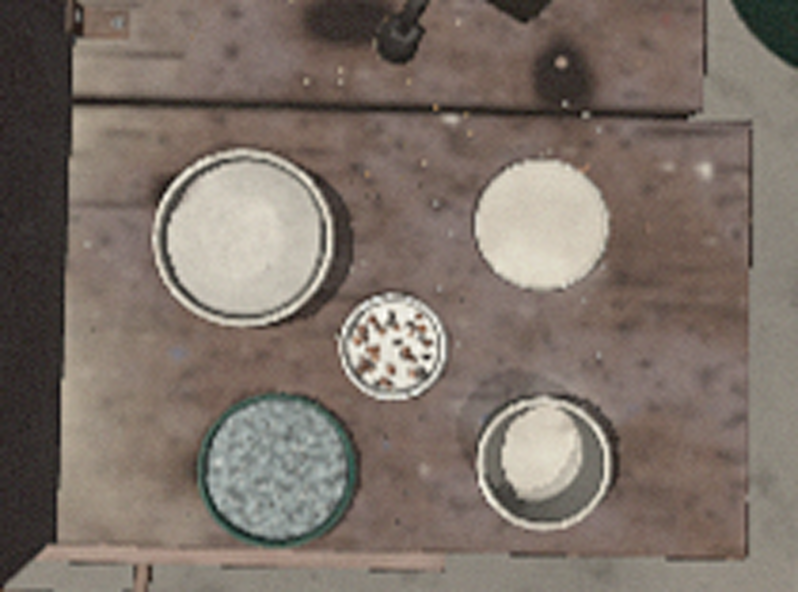

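View pics/zs.png

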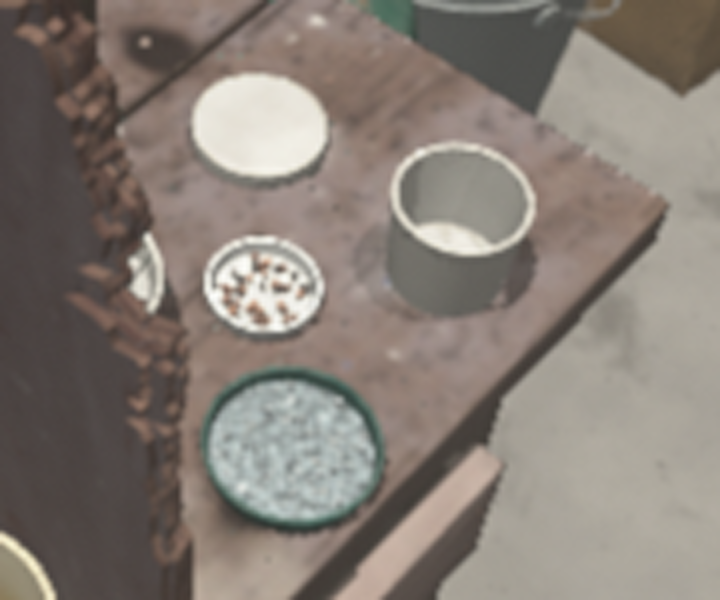

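```bash
cat > h.py <<'E'
import cv2,numpy as np
from plant import cams
C={n:cams.camera_info(n) for n in("scene","top")}
def ray(n,uv):
    i=C[n];R=np.array(i['R']);o=-R.T@i['t'];d=R.T@np.linalg.inv(i['camera_matrix'])@[uv[0],uv[1],1];return o,d/np.linalg.norm(d)
def plane(n,uv,z):
    o,d=ray(n,uv);return o+d*(z-o[2])/d[2]
def tri(a,b):
    o1,d1=ray("top",a);o2,d2=ray("scene",b)
    s=np.linalg.lstsq(np.c_[d1,-d2],o2-o1,rcond=None)[0]
    p,q=o1+s[0]*d1,o2+s[1]*d2;return (p+q)/2,np.linalg.norm(p-q)
def proj(n,X):
    i=C[n];p=i['camera_matrix']@(np.array(i['R'])@X+i['t']);return p[:2]/p[2]
def blobs(img,box,thr):
    x0,y0,x1,y1=box;g=cv2.cvtColor(img,cv2.COLOR_BGR2GRAY)[y0:y1,x0:x1]
    s=4;g=cv2.resize(g,None,fx=s,fy=s,interpolation=cv2.INTER_CUBIC)
    m=(g>thr).astype('uint8')
    out=[]
    for c in cv2.findContours(m,cv2.RETR_EXTERNAL,cv2.CHAIN_APPROX_NONE)[0]:
        if cv2.contourArea(c)<1500: continue
        e=cv2.fitEllipse(cv2.convexHull(c)); 
        out.append(((e[0][0]+.5)/s-.5+x0,(e[0][1]+.5)/s-.5+y0,e[1][0]/s,e[1][1]/s))
    return out
E
python3 - <<'E'
from h import *
t=cv2.imread("pics/top0.png");s=cv2.imread("pics/scene0.png")
for thr in(140,155,170):
    print(thr)
    for n,im,bx in(("top",t,(255,235,410,347)),("scene",s,(325,205,430,275))):
        for b in blobs(im,bx,thr): print(n,np.round(b,1))
E
```

```text
140
top [302.3 326.3  36.2  36.6]
top [372.6 325.   35.4  36.4]
top [332.8 293.4  28.6  29. ]
top [372.2 260.3  35.3  35.9]
top [293.4 263.9  47.7  48. ]
scene [423.2 264.2   9.7  24.7]
scene [380.7 230.1  79.  107.9]
155
top [372.6 325.   35.2  36.1]
top [332.8 293.4  28.3  28.8]
top [372.2 260.3  35.   35.4]
top [293.4 263.9  47.4  47.7]
scene [355.5 260.3  25.1  30.4]
scene [405.1 239.   28.4  37.3]
scene [354.4 220.8  26.6  34.6]
170
top [372.5 325.   35.   35.7]
top [333.6 292.6  25.5  28.6]
top [372.1 260.3  34.6  34.9]
top [293.4 263.9  47.2  47.5]
scene [355.4 260.5  24.5  30.1]
scene [405.2 239.   28.   36.7]
scene [354.4 220.8  26.1  34.1]
```

```bash
python3 - <<'E'
from h import *
for n,a,b,z in(("jar",(372.6,325),(405.1,239),.06),("lid",(372.2,260.3),(354.4,220.8),.014),("bead",(332.8,293.4),(355.5,260.3),.013)):
    print(n,tri(a,b),plane("top",a,z),plane("scene",b,z))
T=plane("top",(293.4,263.9),.045);print("tub",T)
print("filings",plane("top",(303.5,326.5),.015))
for d,r,z in((47.6,.0475,.045),(35.8,.0345,.06),(35.2,.0365,.014)): print("range from size: z~",.9114-434.5*2*r/d,z)
s=cv2.imread("pics/scene0.png")
for z in(.045,):
  for k in range(0,360,3):
    p=proj("scene",T+[.0475*np.cos(np.radians(k)),.0475*np.sin(np.radians(k)),0]);cv2.circle(s,tuple(int(round(v)) for v in p),0,(0,0,255),-1)
# board and torch edges
for uv in((245,347),(252,130),(250,100)): print("board base",plane("top",uv,0))
for uv in((157,370),(168,375),(180,12),(190,15)): print("board top",plane("top",uv,.42))
for uv in((335,210),(330,205)): print("burner tip",plane("top",uv,.05),plane("top",uv,.155))
for uv in((327,170),(392,202),(414,140),(355,108)): print("block",plane("top",uv,.18))
cv2.imwrite("pics/chk.png",cv2.resize(s[190:340,290:470],None,fx=4,fy=4,interpolation=0))
E
```

```text
jar (array([ 0.45028737, -0.30501994,  0.05837512]), np.float64(0.0008768530076646023)) [ 0.45016217 -0.30509444  0.06      ] [ 0.44999964 -0.30344149  0.06      ]
lid (array([ 0.57630438, -0.30798736,  0.0100211 ]), np.float64(0.0008159221482137155)) [ 0.57595962 -0.30777446  0.014     ] [ 0.57453462 -0.30483013  0.014     ]
bead (array([ 0.50611743, -0.22800291,  0.01235823]), np.float64(0.00018469863429011234)) [ 0.50609094 -0.22804226  0.013     ] [ 0.50591412 -0.22754617  0.013     ]
tub [ 0.56486466 -0.14734581  0.045     ]
filings [ 0.43754585 -0.16957095  0.015     ]
range from size: z~ 0.0442256302521008 0.045
range from size: z~ 0.0739558659217876 0.06
range from size: z~ 0.010306250000000072 0.014
board base [ 3.90398928e-01 -4.88724543e-02  1.11022302e-16]
board base [ 0.84737775 -0.04886038  0.        ]
board base [ 9.12413257e-01 -4.25101636e-02  1.11022302e-16]
board top [ 0.44463805 -0.02101489  0.42      ]
board top [ 0.43944576 -0.03351965  0.42      ]
board top [ 0.85654876 -0.02985115  0.42      ]
board top [ 0.85320161 -0.04166791  0.42      ]
burner tip [ 0.67401492 -0.22767972  0.05      ] [ 0.66110909 -0.22425628  0.155     ]
burner tip [ 0.68380365 -0.21749944  0.05      ] [ 0.66970467 -0.21531689  0.155     ]
block [ 0.72608385 -0.20838174  0.18      ]
block [ 0.67388077 -0.31962887  0.18      ]
block [ 0.78119441 -0.35563862  0.18      ]
block [ 0.8345146  -0.25395768  0.18      ]
```

View pics/chk.png

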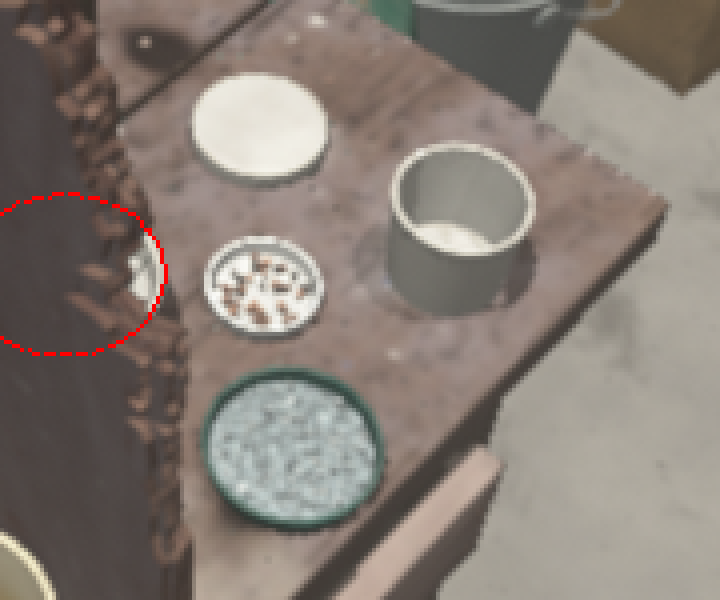

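Call:
servo_tool(
  travel=[
    [0, -2.6, 0],
    [0, -2.6, 0],
    [0, -2.6, 0],
    [0, -2.6, 0],
    [0, -2.6, 0],
    [0, -2.6, 0],
    [0, -2.6, 0],
    [0, 0, 0],
  ],
  dr=[
    [0, 0, 0],
    [0, 0, 0],
    [0, 0, 0],
    [0, 0, 0],
    [0, 0, 0],
    [0, 0, 0],
    [0, 0, 0],
    [0, 0, 0],
  ],
  grip=0,
)

```text
clock: 0.77
tcp_pos: [0.1296, 0.2799, 0.2271]
orientation: [-179.5, -0.0, 155.1]
force: [-0.2, 0.6, 0.3]
finger_gap: -0.0001
```

```bash
cat > st.py <<'E'
from plant import sensors
import numpy as np,json
np.set_printoptions(suppress=True,precision=4)
s=sensors.state();p=s['tcp_pos']
print(round(s['clock'],2),p,"r",np.hypot(p[0],p[1]),"az",np.degrees(np.arctan2(p[1],p[0])),s['orientation'],s['joints'],s['force'],s['finger_gap'])
open('log.txt','a').write(json.dumps([list(s['joints']),list(p)])+"\n")
E
python3 st.py
```

```text
0.77 [0.1296 0.2799 0.2271] r 0.30846707813688606 az 65.14798539575581 [-179.5441   -0.0014  155.1439] [ 65.1465 -10.0135 -25.3082  75.1611   0.0014  90.0026] [-0.1805  0.5568  0.2618] -0.00011788749063496685
```

Call:
servo_tool(
  travel=[
    [-3.07, -0.15, -0.1],
    [-3.07, -0.15, -0.1],
    [-3.07, -0.15, -0.1],
    [-3.07, -0.15, -0.1],
    [-3.07, -0.15, -0.1],
    [-3.07, -0.15, -0.1],
    [-3.07, -0.15, -0.1],
    [-3.07, -0.15, -0.1],
  ],
  dr=[
    [0, 0, 0.1],
    [0, 0, 0.1],
    [0, 0, 0.1],
    [0, 0, 0.1],
    [0, 0, 0.1],
    [0, 0, 0.1],
    [0, 0, 0.1],
    [0, 0, 0.1],
  ],
)

```text
clock: 1.43
tcp_pos: [0.2925, 0.0976, 0.2354]
orientation: [-179.7, 0.2, 108.3]
force: [0.7, -0.0, 0.3]
finger_gap: -0.0
```

```bash
python3 st.py; tail -1 log.txt; python3 - <<'E'
from plant import cams
import cv2
cv2.imwrite("pics/t1.png",cams.get_image("top"))
E
```

```text
1.43 [0.2925 0.0976 0.2354] r 0.308383624573742 az 18.4544471424654 [-179.7322    0.2121  108.3262] [ 18.6698 -10.2947 -24.3248  76.239   -0.2105  90.3446] [ 0.6639 -0.0309  0.2638] -3.596873070524916e-05
[[18.669823505941256, -10.294680058519315, -24.32476326612622, 76.23900590039612, -0.2104516367069834, 90.3446410426326], [0.29252519024851903, 0.09761901953669902, 0.2354270317389584]]
```

View pics/t1.png

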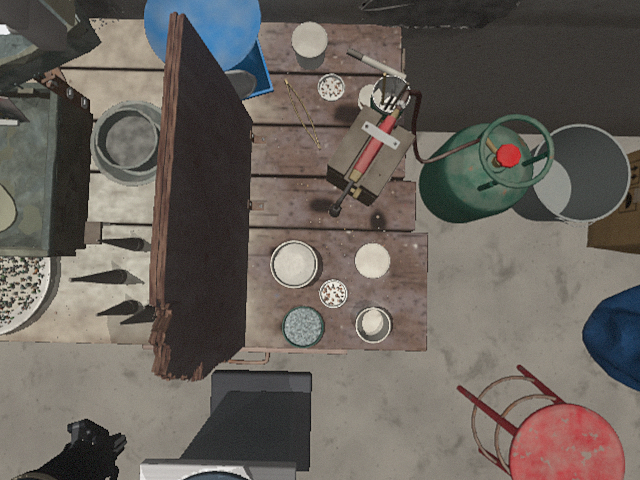

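Call:
servo_tool(
  travel=[
    [-3.05, -0.25, 0],
    [-3.05, -0.25, 0],
    [-3.05, -0.25, 0],
    [-3.05, -0.15, 0],
    [-3.05, -0.15, 0],
    [-3.05, -0.15, 0],
    [-3.05, -0.15, 0],
    [-3.05, -0.15, 0],
  ],
  dr=[
    [0, 0, 0.1],
    [0, 0, 0.1],
    [0, 0, 0.1],
    [0, 0, 0.1],
    [0, 0, 0.1],
    [0, 0, 0.1],
    [0, 0, 0.1],
    [0, 0, 0.1],
  ],
)

```text
clock: 2.15
tcp_pos: [0.2676, -0.1503, 0.2363]
orientation: [180.0, 0.4, 60.4]
force: [0.9, -0.2, -0.9]
finger_gap: -0.0003
```

```bash
python3 st.py; python3 - <<'E'
from plant import cams
import cv2
cv2.imwrite("pics/t2.png",cams.get_image("top"))
E
```

```text
2.15 [ 0.2676 -0.1503  0.2363] r 0.3069018173368014 az -29.32477491735196 [179.9869   0.3723  60.44  ] [-28.9418 -10.7523 -24.5549  76.1884  -0.3724  90.6181] [ 0.8513 -0.1504 -0.8541] -0.00025038609926859086
```

View pics/t2.png

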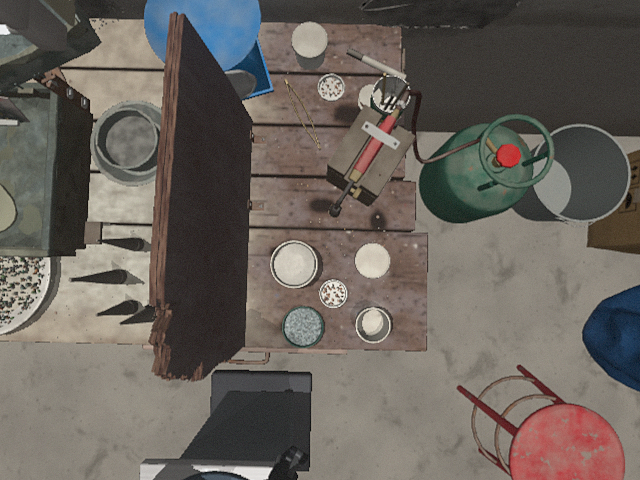

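Call:
servo_tool(
  travel=[
    [0, 2.9, 0],
    [0, 2.9, 0],
    [0, 2.9, 0],
    [0, 2.9, 0],
    [0, 2.9, 0],
    [0, 2.9, 0],
    [0, 2.9, 0],
    [0, 2.9, 0],
  ],
  dr=[
    [0, 0, 0],
    [0, 0, 0],
    [0, 0, 0],
    [0, 0, 0],
    [0, 0, 0],
    [0, 0, 0],
    [0, 0, 0],
    [0, 0, 0],
  ],
)

```text
clock: 2.87
tcp_pos: [0.467, -0.2809, 0.2348]
orientation: [-180.0, 0.5, 58.9]
force: [0.3, 0.2, 1.0]
finger_gap: 0.0
```

```bash
python3 st.py; python3 - <<'E'
from plant import cams
import cv2,numpy as np
a=cams.get_image("top");b=cams.get_image("scene")
cv2.imwrite("pics/t3.png",cv2.resize(np.vstack([a,b]),(450,600))) if 0 else None
cv2.imwrite("pics/t3.png",a);cv2.imwrite("pics/s3.png",b)
E
```

```text
2.87 [ 0.467  -0.2809  0.2348] r 0.5449805293426585 az -31.02831155306767 [-179.9666    0.5053   58.9206] [-30.7358  17.6103   5.6489  78.0751  -0.5051  90.3438] [0.3397 0.2282 0.9944] 4.188618991830984e-05
```

View pics/t3.png

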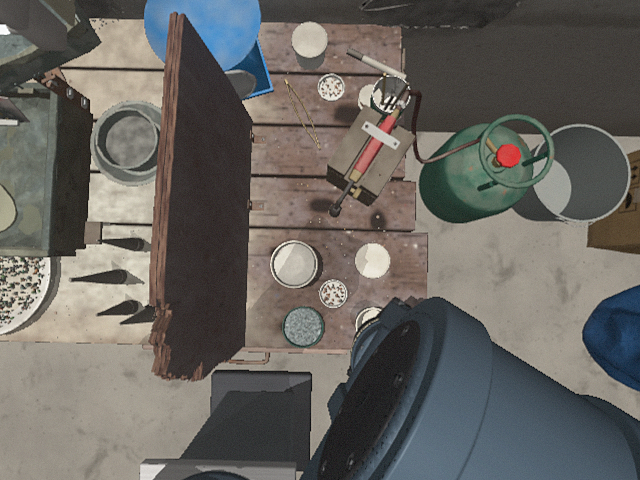

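View pics/s3.png

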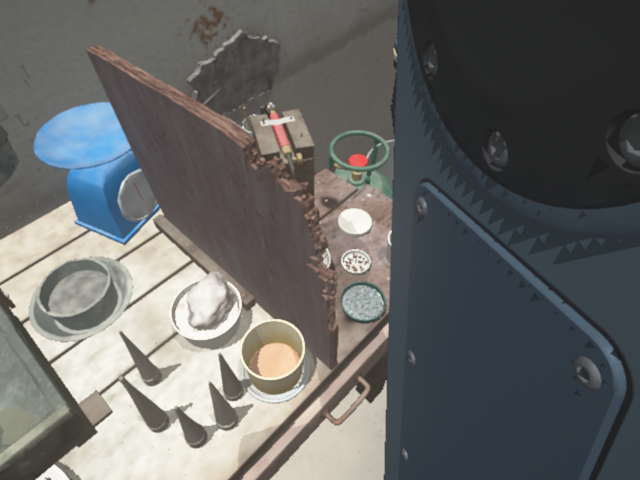

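```bash
python3 - <<'E'
from h import *
a=np.radians(-30.9);er=np.array([np.cos(a),np.sin(a),0]);et=np.array([-np.sin(a),np.cos(a),0])
for p,q in(((372,400),(600,30)),((372,400),(580,50)),((365,410),(620,10))):
    X,e=tri(p,q);print(X,e,"r",X@er,"lat",X@et)
for uv in ((415,318),(350,370),(372,400),(325,470),(440,300)):
    o,d=ray("top",uv)
    for z in(.4,.5,.6,.7):
        X=plane("top",uv,z);print(uv,z,X@er,X@et)
E
cat log.txt
```

```text
[ 0.36723199 -0.27680822  0.49315975] 0.14595464966243418 r 0.4572613199251601 lat -0.04893063942598948
[ 0.36875943 -0.27882098  0.47113906] 0.13065757439953316 r 0.45960560292190344 lat -0.049873314565422364
[ 0.36084057 -0.26709747  0.51629746] 0.1530448664306561 r 0.4467902011890318 lat -0.04388044666478794
(415, 318) 0.4 0.5950015678825787 -0.007820774810645557
(415, 318) 0.5 0.594022882166783 0.017269415958912345
(415, 318) 0.6 0.5930441964509872 0.04235960672847025
(415, 318) 0.7 0.5920655107351914 0.06744979749802812
(350, 370) 0.4 0.5038427954233066 0.02460260227533274
(350, 370) 0.5 0.5206886161652209 0.0433529677197087
(350, 370) 0.6 0.5375344369071353 0.06210333316408464
(350, 370) 0.7 0.5543802576490497 0.08085369860846058
(372, 400) 0.4 0.48846035065223864 -0.014978751323486724
(372, 400) 0.5 0.5083139399145088 0.011511056785524464
(372, 400) 0.6 0.5281675291767789 0.038000864894535656
(372, 400) 0.7 0.548021118439049 0.06449067300354681
(325, 470) 0.4 0.39287238306311933 -0.01101316838408962
(325, 470) 0.5 0.4314165305635763 0.014701239214307566
(325, 470) 0.6 0.469960
[... 350 characters left out ...]
.30821380926554, 75.16111881420296, 0.0014475730200893954, 90.00255154676013], [0.1296413139195902, 0.2799018899891711, 0.22709203543495393]]
[[18.669823505941256, -10.294680058519315, -24.32476326612622, 76.23900590039612, -0.2104516367069834, 90.3446410426326], [0.29252519024851903, 0.09761901953669902, 0.2354270317389584]]
[[-28.94183511413323, -10.752310831027396, -24.55491757374173, 76.18835471339862, -0.37238553223191934, 90.61806385963287], [0.26757467577350025, -0.1503080781905538, 0.2362954910717198]]
[[-30.735834626347053, 17.610269732958944, 5.648882994205514, 78.07508994244581, -0.5050557741616262, 90.34384205680682], [0.4670007370632144, -0.2809165159705261, 0.2348447510095245]]
```

Call:
servo_tool(
  travel=[
    [2.3, 0.6, 0],
    [2.3, 0.6, 0],
    [2.3, 0.6, 0],
    [2.3, 0.6, 0],
    [2.3, 0.6, 0],
    [2.3, 0.6, 0],
    [1.2, 0.3, 0],
    [0, 0, 0],
  ],
  dr=[
    [0, 0, -0.041],
    [0, 0, -0.041],
    [0, 0, -0.041],
    [0, 0, -0.041],
    [0, 0, -0.041],
    [0, 0, -0.041],
    [0, 0, -0.02],
    [0, 0, 0],
  ],
)

```text
clock: 3.63
tcp_pos: [0.5678, -0.1556, 0.2281]
orientation: [-179.4, 0.4, 74.8]
force: [0.3, -0.1, 0.4]
finger_gap: 0.0002
```

```bash
cat > go.py <<'E'
import sys,numpy as np
from plant import sensors
from scipy.spatial.transform import Rotation as Ro
exec(open('st.py').read())
t=np.array([float(v) for v in sys.argv[1:4]]);R=Ro.from_euler('xyz',s['orientation'],degrees=True)
print("tool shift cm",R.inv().apply(t-p)*100)
yaw=float(sys.argv[4]) if len(sys.argv)>4 else s['orientation'][2]
print("turn rad",(R.inv()*Ro.from_euler('xyz',[180,0,yaw],degrees=True)).as_rotvec())
E
python3 go.py .565 -.147 .075; python3 - <<'E'
from plant import cams
import cv2,numpy as np
cv2.imwrite("pics/t4.png",cams.get_image("top"));cv2.imwrite("pics/s4.png",cams.get_image("scene"))
E
```

```text
3.63 [ 0.5678 -0.1556  0.2281] r 0.5886924127350178 az -15.322842303273399 [-179.3594    0.4317   74.8209] [-15.092   23.6871  13.3712  80.3254  -0.4307  90.0919] [ 0.3075 -0.0651  0.4134] 0.0002135743521482065
tool shift cm [ 0.8697 -0.32   15.3128]
turn rad [-0.0112  0.0075 -0.    ]
```

View pics/t4.png

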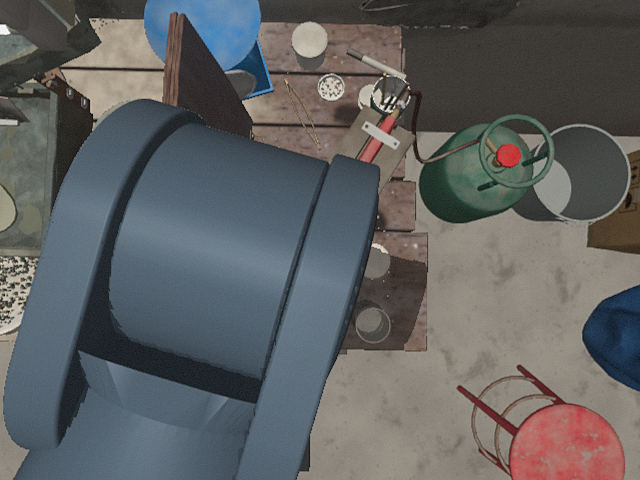

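View pics/s4.png

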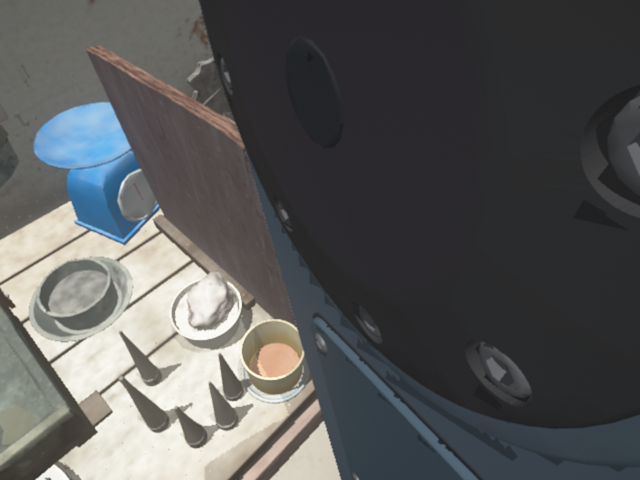

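Call:
servo_tool(
  travel=[
    [0.3, -0.1, 1],
    [0.3, -0.1, 2],
    [0.2, -0.1, 2],
    [0, 0, 2],
    [0, 0, 2],
    [0, 0, 2],
    [0, 0, 1],
    [0, 0, 0],
  ],
  dr=[
    [-0.01, 0.007, 0],
    [0, 0, 0],
    [0, 0, 0],
    [0, 0, 0],
    [0, 0, 0],
    [0, 0, 0],
    [0, 0, 0],
    [0, 0, 0],
  ],
)

```text
clock: 4.4
tcp_pos: [0.5607, -0.158, 0.1058]
orientation: [179.8, 0.2, 73.7]
force: [-0.8, 0.3, -0.4]
finger_gap: 0.0001
```

```bash
python3 go.py .565 -.147 .075; python3 - <<'E'
from plant import cams,sensors
import cv2,numpy as np
print(sensors.state()['effort'])
cv2.imwrite("pics/t5.png",cams.get_image("top"));
E
```

```text
4.4 [ 0.5607 -0.158   0.1058] r 0.5825644723125711 az -15.738635394637507 [179.82     0.1879  73.6892] [-15.6357  24.6131  -3.1277  62.0814  -0.19    90.6745] [-0.827   0.3124 -0.3753] 7.349430629925855e-05
tool shift cm [1.1879 0.0913 3.0748]
turn rad [0.0031 0.0033 0.    ]
[ 7.80648105e-01 -8.56634974e+01  4.64740312e+01 -1.66389305e+00
  1.51305331e-02 -2.49197954e-03]
```

View pics/t5.png

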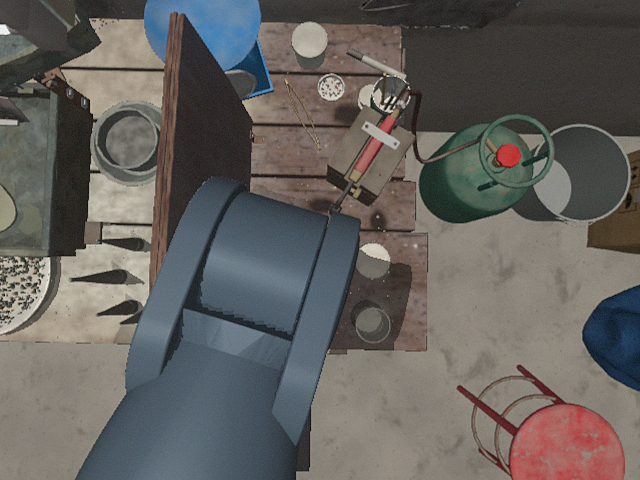

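Call:
servo_tool(
  travel=[
    [0.6, 0.1, 0],
    [0, 0, 0],
    [0, 0, 0],
    [0, 0, 0],
    [0, 0, 0],
    [0, 0, 0],
    [0, 0, 0],
    [0, 0, 0],
  ],
  dr=[
    [0, 0, 0],
    [0, 0, 0],
    [0, 0, 0],
    [0, 0, 0],
    [0, 0, 0],
    [0, 0, 0],
    [0, 0, 0],
    [0, 0, 0],
  ],
)

```text
clock: 5.12
tcp_pos: [0.5655, -0.1542, 0.1118]
orientation: [179.4, 0.2, 73.5]
force: [0.9, -0.2, 0.3]
finger_gap: -0.0002
```

```bash
python3 go.py .565 -.147 .075; python3 -c "
from plant import sensors
s=sensors.state();print(s['effort'],s['joint_vel'])"
```

```text
5.12 [ 0.5655 -0.1542  0.1118] r 0.5861296862637136 az -15.257960964517412 [179.4105   0.1987  73.5183] [-15.1436  24.4339  -2.4984  62.483   -0.2124  91.336 ] [ 0.8813 -0.1631  0.2717] -0.00021138363398153783
tool shift cm [ 0.6946 -0.2885  3.6742]
turn rad [0.0103 0.0035 0.    ]
[-7.74441753e-03 -8.57948542e+01  4.68773353e+01 -1.40739684e-01
 -1.88061863e-02  5.77167430e-04] [ 0.12664979 -0.02379592  0.11164873 -0.02484666  0.00702653 -0.06027818]
```

Call:
servo_tool(
  travel=[
    [0.4, -0.2, 0.5],
    [0.3, -0.1, 1],
    [0, 0, 1],
    [0, 0, 0.8],
    [0, 0, 0.3],
    [0, 0, 0],
    [0, 0, 0],
    [0, 0, 0],
  ],
  dr=[
    [0.005, 0.002, 0],
    [0.005, 0.002, 0],
    [0, 0, 0],
    [0, 0, 0],
    [0, 0, 0],
    [0, 0, 0],
    [0, 0, 0],
    [0, 0, 0],
  ],
)

```text
clock: 5.78
tcp_pos: [0.5634, -0.1453, 0.07]
orientation: [-179.8, -0.1, 73.5]
force: [-0.2, 0.2, 0.9]
finger_gap: -0.0002
```

```bash
python3 go.py .565 -.147 .075
```

```text
5.78 [ 0.5634 -0.1453  0.07  ] r 0.5818495116297552 az -14.464591603610227 [-179.7769   -0.0515   73.5444] [-14.4966  26.3613  -5.8865  57.9734   0.0591  91.9587] [-0.1816  0.236   0.8774] -0.0002281566959482803
tool shift cm [-0.1141  0.1981 -0.4984]
turn rad [-0.0039 -0.0009  0.    ]
```

Call:
servo_tool(
  travel=[
    [-0.1, 0.2, -0.5],
    [0, 0, 0],
    [0, 0, 0],
    [0, 0, 0],
    [0, 0, 0],
    [0, 0, 0],
    [0, 0, 0],
    [0, 0, 0],
  ],
  dr=[
    [0, 0, 0],
    [0, 0, 0],
    [0, 0, 0],
    [0, 0, 0],
    [0, 0, 0],
    [0, 0, 0],
    [0, 0, 0],
    [0, 0, 0],
  ],
)

```text
clock: 6.45
tcp_pos: [0.5663, -0.1476, 0.0773]
orientation: [-179.9, -0.1, 73.5]
force: [0.2, -0.1, -0.1]
finger_gap: 0.0003
```

Call:
servo_tool(
  travel=[
    [0, 0, 0],
    [0, 0, 0],
    [0, 0, 0],
    [0, 0, 0],
    [0, 0, 0],
    [0, 0, 0],
    [0, 0, 0],
    [0, 0, 0],
  ],
  dr=[
    [0, 0, 0],
    [0, 0, 0],
    [0, 0, 0],
    [0, 0, 0],
    [0, 0, 0],
    [0, 0, 0],
    [0, 0, 0],
    [0, 0, 0],
  ],
)

```text
clock: 7.12
tcp_pos: [0.5661, -0.1475, 0.0771]
orientation: [-179.9, -0.1, 73.5]
force: [-1.3, -0.5, -0.0]
finger_gap: 0.0
```

```bash
python3 go.py .565 -.147 .075
```

```text
7.12 [ 0.5661 -0.1475  0.0771] r 0.5850554032403571 az -14.606011763512791 [-179.9261   -0.0522   73.5251] [-14.6355  26.2653  -4.9324  58.8745   0.0546  91.8393] [-1.2841 -0.485  -0.0408] 2.697270164761014e-05
tool shift cm [ 0.0184 -0.125   0.2152]
turn rad [-0.0013 -0.0009  0.    ]
```

Very steady, 32 mm above the tub's rim, within 1–2 mm of its middle. Holding on, for about 3 s in all.

Call:
servo_tool(
  travel=[
    [0, 0, 0],
    [0, 0, 0],
    [0, 0, 0],
    [0, 0, 0],
    [0, 0, 0],
    [0, 0, 0],
    [0, 0, 0],
    [0, 0, 0],
  ],
  dr=[
    [0, 0, 0],
    [0, 0, 0],
    [0, 0, 0],
    [0, 0, 0],
    [0, 0, 0],
    [0, 0, 0],
    [0, 0, 0],
    [0, 0, 0],
  ],
)

```text
clock: 7.78
tcp_pos: [0.5662, -0.1476, 0.0772]
orientation: [-179.9, -0.1, 73.5]
force: [-0.3, -0.5, -0.2]
finger_gap: 0.0001
```

Call:
servo_tool(
  travel=[
    [0, 0, 0],
    [0, 0, 0],
    [0, 0, 0],
    [0, 0, 0],
    [0, 0, 0],
    [0, 0, 0],
    [0, 0, 0],
    [0, 0, 0],
  ],
  dr=[
    [0, 0, 0],
    [0, 0, 0],
    [0, 0, 0],
    [0, 0, 0],
    [0, 0, 0],
    [0, 0, 0],
    [0, 0, 0],
    [0, 0, 0],
  ],
)

```text
clock: 8.45
tcp_pos: [0.5662, -0.1475, 0.0772]
orientation: [-179.9, -0.1, 73.5]
force: [-0.0, 0.8, -0.8]
finger_gap: -0.0
```

Call:
servo_tool(
  travel=[
    [0, 0, 0],
    [0, 0, 0],
    [0, 0, 0],
    [0, 0, 0],
    [0, 0, 0],
    [0, 0, 0],
    [0, 0, 0],
    [0, 0, 0],
  ],
  dr=[
    [0, 0, 0],
    [0, 0, 0],
    [0, 0, 0],
    [0, 0, 0],
    [0, 0, 0],
    [0, 0, 0],
    [0, 0, 0],
    [0, 0, 0],
  ],
)

```text
clock: 9.12
tcp_pos: [0.5662, -0.1475, 0.0772]
orientation: [-179.9, -0.1, 73.5]
force: [0.3, -0.1, 0.4]
finger_gap: -0.0004
```

```bash
python3 go.py .45 -.304 .09
```

```text
9.12 [ 0.5662 -0.1475  0.0772] r 0.5850942874688311 az -14.60482347478491 [-179.9314   -0.0519   73.5274] [-14.634   26.2636  -4.9308  58.8724   0.0541  91.8385] [ 0.3177 -0.0916  0.4147] -0.00041781510394531794
tool shift cm [-18.298   -6.7068  -1.2908]
turn rad [-0.0012 -0.0009  0.    ]
```

Call:
servo_tool(
  travel=[
    [0, 0, -1.5],
    [0, 0, -2.2],
    [0, 0, -2.2],
    [0, 0, -2.2],
    [0, 0, -2.2],
    [-1, -0.3, -1.2],
    [-2, -0.7, -0.5],
    [-2, -0.7, 0],
  ],
  dr=[
    [0, 0, 0],
    [0, 0, 0],
    [0, 0, 0],
    [0, 0, 0],
    [0, 0, 0],
    [0, 0, 0],
    [0, 0, 0],
    [0, 0, 0],
  ],
)

```text
clock: 9.78
tcp_pos: [0.5356, -0.189, 0.2017]
orientation: [-179.8, -0.1, 73.8]
force: [0.8, -0.4, -0.4]
finger_gap: 0.0003
```

Call:
servo_tool(
  travel=[
    [-2.2, -0.8, 0],
    [-2.2, -0.8, 0],
    [-2.2, -0.8, 0],
    [-2.2, -0.8, 0],
    [-2.2, -0.8, 0],
    [-1.5, -0.6, 0],
    [-0.8, -0.3, 0],
    [0, 0, 0],
  ],
  dr=[
    [0, 0, 0],
    [0, 0, 0],
    [0, 0, 0],
    [0, 0, 0],
    [0, 0, 0],
    [0, 0, 0],
    [0, 0, 0],
    [0, 0, 0],
  ],
)

```text
clock: 10.45
tcp_pos: [0.446, -0.3103, 0.2034]
orientation: [-180.0, -0.0, 73.7]
force: [0.4, 0.1, -0.5]
finger_gap: 0.0001
```

```bash
python3 go.py .45 -.304 .09;python3 - <<'E'
from plant import cams
import cv2,numpy as np
cv2.imwrite("pics/t6.png",cams.get_image("top"))
E
```

```text
10.45 [ 0.446  -0.3103  0.2034] r 0.5433151076115208 az -34.83040833714972 [-179.9603   -0.0055   73.6962] [-34.8261  17.7199   1.2588  73.5783  -0.0074  71.4778] [ 0.4339  0.1369 -0.4602] 0.00012034188271940849
tool shift cm [ 0.7178  0.2166 11.3358]
turn rad [-0.0007 -0.0001  0.    ]
```

View pics/t6.png

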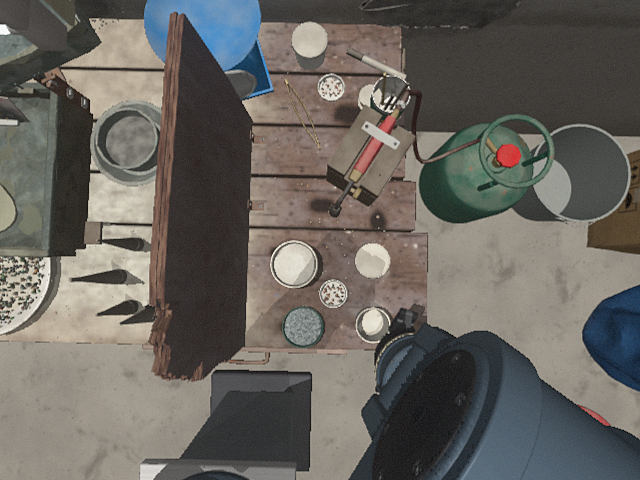

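Call:
servo_tool(
  travel=[
    [0.4, 0.1, 1],
    [0.2, 0.1, 2],
    [0.1, 0, 2],
    [0, 0, 2],
    [0, 0, 1.5],
    [0, 0, 1],
    [0, 0, 0.5],
    [0, 0, 0],
  ],
  dr=[
    [0, 0, 0],
    [0, 0, 0],
    [0, 0, 0],
    [0, 0, 0],
    [0, 0, 0],
    [0, 0, 0],
    [0, 0, 0],
    [0, 0, 0],
  ],
)

```text
clock: 11.17
tcp_pos: [0.4561, -0.2942, 0.0947]
orientation: [-180.0, -0.1, 74.2]
force: [-0.8, -0.3, 0.2]
finger_gap: -0.0001
```

```bash
python3 go.py .45 -.304 .09
```

```text
11.17 [ 0.4561 -0.2942  0.0947] r 0.5427527611455055 az -32.829517087601246 [-179.9961   -0.139    74.1889] [-32.9061  20.8374 -10.4899  58.7173   0.1317  72.905 ] [-0.8234 -0.2777  0.2063] -9.719877420083805e-05
tool shift cm [-1.1047 -0.3181  0.4676]
turn rad [-0.0001 -0.0024  0.    ]
```

Call:
servo_tool(
  travel=[
    [-0.5, -0.2, 0.2],
    [-0.4, -0.1, 0.1],
    [0, 0, 0],
    [0, 0, 0],
    [0, 0, 0],
    [0, 0, 0],
    [0, 0, 0],
    [0, 0, 0],
  ],
  dr=[
    [0, 0, 0],
    [0, 0, 0],
    [0, 0, 0],
    [0, 0, 0],
    [0, 0, 0],
    [0, 0, 0],
    [0, 0, 0],
    [0, 0, 0],
  ],
)

```text
clock: 11.83
tcp_pos: [0.4524, -0.3027, 0.0938]
orientation: [179.8, -0.1, 74.3]
force: [0.4, 0.1, 0.2]
finger_gap: 0.0003
```

```bash
python3 go.py .45 -.304 .09
```

```text
11.83 [ 0.4524 -0.3027  0.0938] r 0.5442724414897633 az -33.785399158866916 [179.786   -0.0839  74.2577] [-33.8703  20.8502 -10.6108  58.3617   0.1464  71.8724] [0.3895 0.0814 0.1911] 0.00028625766783145994
tool shift cm [-0.1934 -0.1922  0.3792]
turn rad [ 0.0037 -0.0015 -0.    ]
```

Call:
servo_tool(
  travel=[
    [-0.1, -0.2, 0.2],
    [0, 0, 0],
    [0, 0, 0],
    [0, 0, 0],
    [0, 0, 0],
    [0, 0, 0],
    [0, 0, 0],
    [0, 0, 0],
  ],
  dr=[
    [0.003, 0, 0],
    [0, 0, 0],
    [0, 0, 0],
    [0, 0, 0],
    [0, 0, 0],
    [0, 0, 0],
    [0, 0, 0],
    [0, 0, 0],
  ],
)

```text
clock: 12.5
tcp_pos: [0.45, -0.3031, 0.0917]
orientation: [180.0, -0.1, 74.3]
force: [-0.0, 0.2, 0.2]
finger_gap: 0.0003
```

Call:
servo_tool(
  travel=[
    [0, 0, 0],
    [0, 0, 0],
    [0, 0, 0],
    [0, 0, 0],
    [0, 0, 0],
    [0, 0, 0],
    [0, 0, 0],
    [0, 0, 0],
  ],
  dr=[
    [0, 0, 0],
    [0, 0, 0],
    [0, 0, 0],
    [0, 0, 0],
    [0, 0, 0],
    [0, 0, 0],
    [0, 0, 0],
    [0, 0, 0],
  ],
)

```text
clock: 13.17
tcp_pos: [0.45, -0.3031, 0.0917]
orientation: [180.0, -0.1, 74.3]
force: [0.0, -0.4, -0.0]
finger_gap: 0.0002
```

Call:
servo_tool(
  travel=[
    [0, 0, 0],
    [0, 0, 0],
    [0, 0, 0],
    [0, 0, 0],
    [0, 0, 0],
    [0, 0, 0],
    [0, 0, 0],
    [0, 0, 0],
  ],
  dr=[
    [0, 0, 0],
    [0, 0, 0],
    [0, 0, 0],
    [0, 0, 0],
    [0, 0, 0],
    [0, 0, 0],
    [0, 0, 0],
    [0, 0, 0],
  ],
)

```text
clock: 13.83
tcp_pos: [0.45, -0.3031, 0.0917]
orientation: [180.0, -0.1, 74.3]
force: [0.3, -0.0, -0.5]
finger_gap: -0.0
```

Call:
servo_tool(
  travel=[
    [0, 0, 0],
    [0, 0, 0],
    [0, 0, 0],
    [0, 0, 0],
    [0, 0, 0],
    [0, 0, 0],
    [0, 0, 0],
    [0, 0, 0],
  ],
  dr=[
    [0, 0, 0],
    [0, 0, 0],
    [0, 0, 0],
    [0, 0, 0],
    [0, 0, 0],
    [0, 0, 0],
    [0, 0, 0],
    [0, 0, 0],
  ],
)

```text
clock: 14.5
tcp_pos: [0.45, -0.3031, 0.0917]
orientation: [180.0, -0.1, 74.3]
force: [-0.3, 0.3, -0.4]
finger_gap: 0.0
```

Call:
servo_tool(
  travel=[
    [0, 0, 0],
    [0, 0, 0],
    [0, 0, 0],
    [0, 0, 0],
    [0, 0, 0],
    [0, 0, 0],
    [0, 0, 0],
    [0, 0, 0],
  ],
  dr=[
    [0, 0, 0],
    [0, 0, 0],
    [0, 0, 0],
    [0, 0, 0],
    [0, 0, 0],
    [0, 0, 0],
    [0, 0, 0],
    [0, 0, 0],
  ],
)

```text
clock: 15.17
tcp_pos: [0.45, -0.3031, 0.0917]
orientation: [180.0, -0.1, 74.3]
force: [0.5, -0.5, -0.7]
finger_gap: 0.0002
```

```bash
python3 go.py .5755 -.307 .044;python3 - <<'E'
from plant import cams
import cv2,numpy as np
cv2.imwrite("pics/t7.png",cams.get_image("top"))
E
```

```text
15.17 [ 0.45   -0.3031  0.0917] r 0.5425763087001015 az -33.96115549229219 [179.9665  -0.0807  74.2628] [-34.0118  20.9045 -10.8511  58.2379   0.0871  71.7254] [ 0.4706 -0.5241 -0.7343] 0.00016951063731087356
tool shift cm [ 3.0212 12.1805  4.7849]
turn rad [ 0.0006 -0.0014 -0.    ]
```

View pics/t7.png

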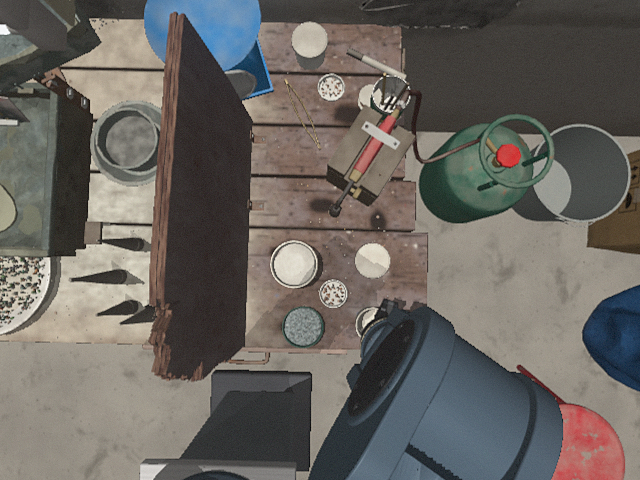

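Call:
servo_tool(
  travel=[
    [0, 0, -1.5],
    [0, 0, -2],
    [0, 0, -2],
    [0.3, 1, -1.2],
    [0.5, 2, -0.5],
    [0.5, 2, 0],
    [0.5, 2, 0],
    [0.5, 2, 0],
  ],
  dr=[
    [0, 0, 0],
    [0, 0, 0],
    [0, 0, 0],
    [0, 0, 0],
    [0, 0, 0],
    [0, 0, 0],
    [0, 0, 0],
    [0, 0, 0],
  ],
)

```text
clock: 15.88
tcp_pos: [0.5425, -0.3055, 0.1681]
orientation: [-180.0, -0.1, 74.1]
force: [0.3, 0.3, -0.2]
finger_gap: -0.0003
```

Call:
servo_tool(
  travel=[
    [0.4, 1.2, 0],
    [0.1, 0.5, 0],
    [0, 0, 0],
    [0, 0, 0],
    [0, 0, 0],
    [0, 0, 0],
    [0, 0, 0],
    [0, 0, 0],
  ],
  dr=[
    [0, 0, 0],
    [0, 0, 0],
    [0, 0, 0],
    [0, 0, 0],
    [0, 0, 0],
    [0, 0, 0],
    [0, 0, 0],
    [0, 0, 0],
  ],
)

```text
clock: 16.55
tcp_pos: [0.5613, -0.3052, 0.1673]
orientation: [-179.9, -0.1, 74.1]
force: [-0.1, 0.3, -0.8]
finger_gap: -0.0
```

```bash
python3 go.py .5755 -.307 .044;python3 - <<'E'
from plant import cams
import cv2,numpy as np
cv2.imwrite("pics/t8.png",cams.get_image("top"))
cv2.imwrite("pics/s8.png",cams.get_image("scene"))
E
```

```text
16.55 [ 0.5613 -0.3052  0.1673] r 0.6389057208832674 az -28.538213273791207 [-179.9331   -0.0908   74.1221] [-28.5747  30.0254  14.4488  74.5086   0.0739  77.3031] [-0.0802  0.3438 -0.7782] -1.9392304274296995e-05
tool shift cm [ 0.1997  1.4307 12.3298]
turn rad [-0.0012 -0.0016  0.    ]
```

View pics/t8.png

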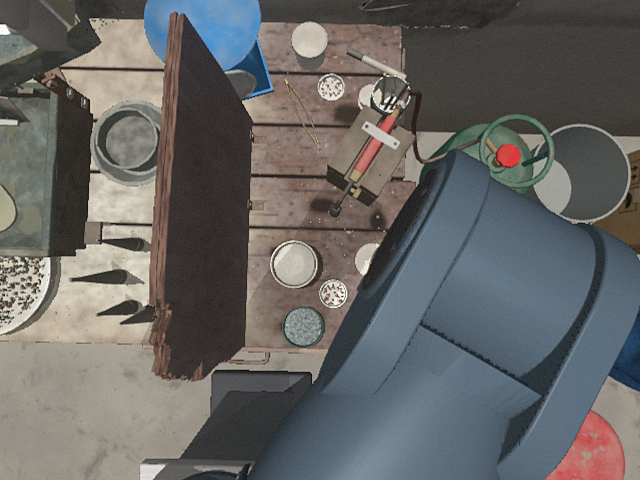

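View pics/s8.png

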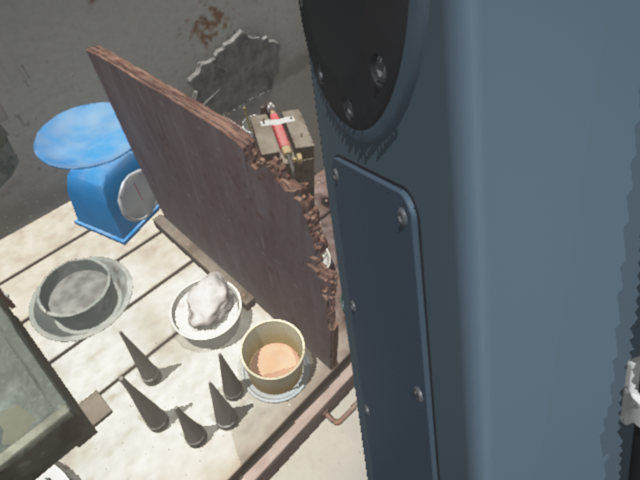

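Call:
servo_tool(
  travel=[
    [0.1, 0.6, 0.8],
    [0.1, 0.5, 1.6],
    [0, 0.2, 1.8],
    [0, 0, 1.8],
    [0, 0, 1.8],
    [0, 0, 1.5],
    [0, 0, 1],
    [0, 0, 0],
  ],
  dr=[
    [0, 0, 0],
    [0, 0, 0],
    [0, 0, 0],
    [0, 0, 0],
    [0, 0, 0],
    [0, 0, 0],
    [0, 0, 0],
    [0, 0, 0],
  ],
)

```text
clock: 17.32
tcp_pos: [0.5775, -0.3072, 0.0575]
orientation: [179.9, -0.1, 74.1]
force: [-0.5, -0.2, -1.2]
finger_gap: -0.0001
```

```bash
python3 go.py .5755 -.307 .044
```

```text
17.32 [ 0.5775 -0.3072  0.0575] r 0.6541513221343985 az -28.011671988291695 [179.9064  -0.0697  74.1124] [-28.0541  34.7186   6.0785  61.2831   0.0879  77.8336] [-0.5096 -0.2416 -1.2168] -9.208720399626919e-05
tool shift cm [-0.0354 -0.2025  1.3478]
turn rad [ 0.0016 -0.0012 -0.    ]
```

Call:
servo_tool(
  travel=[
    [0, -0.2, 0.6],
    [0, 0, 0.4],
    [0, 0, 0],
    [0, 0, 0],
    [0, 0, 0],
    [0, 0, 0],
    [0, 0, 0],
    [0, 0, 0],
  ],
  dr=[
    [0, 0, 0],
    [0, 0, 0],
    [0, 0, 0],
    [0, 0, 0],
    [0, 0, 0],
    [0, 0, 0],
    [0, 0, 0],
    [0, 0, 0],
  ],
)

```text
clock: 17.98
tcp_pos: [0.5773, -0.3075, 0.0497]
orientation: [179.7, -0.0, 74.1]
force: [-0.2, 0.5, 0.1]
finger_gap: -0.0001
```

```bash
python3 go.py .5755 -.307 .044
```

```text
17.98 [ 0.5773 -0.3075  0.0497] r 0.6541140869459181 az -28.04138082342822 [179.6703  -0.0195  74.1123] [-28.0842  34.8132   5.053   59.9216   0.0887  77.8038] [-0.1878  0.4955  0.1317] -0.0001417543013124619
tool shift cm [-0.0016 -0.1928  0.568 ]
turn rad [ 0.0058 -0.0003 -0.    ]
```

Call:
servo_tool(
  travel=[
    [0, -0.2, 0.6],
    [0, 0, 0],
    [0, 0, 0],
    [0, 0, 0],
    [0, 0, 0],
    [0, 0, 0],
    [0, 0, 0],
    [0, 0, 0],
  ],
  dr=[
    [0.005, 0, 0],
    [0, 0, 0],
    [0, 0, 0],
    [0, 0, 0],
    [0, 0, 0],
    [0, 0, 0],
    [0, 0, 0],
    [0, 0, 0],
  ],
)

```text
clock: 18.65
tcp_pos: [0.5754, -0.307, 0.0433]
orientation: [180.0, -0.0, 74.1]
force: [-0.0, -0.2, 0.1]
finger_gap: 0.0002
```

Call:
servo_tool(
  travel=[
    [0, 0, 0],
    [0, 0, 0],
    [0, 0, 0],
    [0, 0, 0],
    [0, 0, 0],
    [0, 0, 0],
    [0, 0, 0],
    [0, 0, 0],
  ],
  dr=[
    [0, 0, 0],
    [0, 0, 0],
    [0, 0, 0],
    [0, 0, 0],
    [0, 0, 0],
    [0, 0, 0],
    [0, 0, 0],
    [0, 0, 0],
  ],
)

```text
clock: 19.32
tcp_pos: [0.5755, -0.3071, 0.0435]
orientation: [179.9, -0.0, 74.1]
force: [0.4, 0.2, 1.0]
finger_gap: -0.0002
```

Call:
servo_tool(
  travel=[
    [0, 0, 0],
    [0, 0, 0],
    [0, 0, 0],
    [0, 0, 0],
    [0, 0, 0],
    [0, 0, 0],
    [0, 0, 0],
    [0, 0, 0],
  ],
  dr=[
    [0, 0, 0],
    [0, 0, 0],
    [0, 0, 0],
    [0, 0, 0],
    [0, 0, 0],
    [0, 0, 0],
    [0, 0, 0],
    [0, 0, 0],
  ],
)

```text
clock: 19.98
tcp_pos: [0.5755, -0.3071, 0.0435]
orientation: [179.9, -0.0, 74.1]
force: [-0.2, 0.2, 1.1]
finger_gap: -0.0002
```

Call:
servo_tool(
  travel=[
    [0, 0, 0],
    [0, 0, 0],
    [0, 0, 0],
    [0, 0, 0],
    [0, 0, 0],
    [0, 0, 0],
    [0, 0, 0],
    [0, 0, 0],
  ],
  dr=[
    [0, 0, 0],
    [0, 0, 0],
    [0, 0, 0],
    [0, 0, 0],
    [0, 0, 0],
    [0, 0, 0],
    [0, 0, 0],
    [0, 0, 0],
  ],
)

```text
clock: 20.65
tcp_pos: [0.5755, -0.3071, 0.0435]
orientation: [179.9, -0.0, 74.1]
force: [-0.4, -0.1, -0.4]
finger_gap: -0.0001
```

Call:
servo_tool(
  travel=[
    [0, 0, 0],
    [0, 0, 0],
    [0, 0, 0],
    [0, 0, 0],
    [0, 0, 0],
    [0, 0, 0],
    [0, 0, 0],
    [0, 0, 0],
  ],
  dr=[
    [0, 0, 0],
    [0, 0, 0],
    [0, 0, 0],
    [0, 0, 0],
    [0, 0, 0],
    [0, 0, 0],
    [0, 0, 0],
    [0, 0, 0],
  ],
)

```text
clock: 21.32
tcp_pos: [0.5755, -0.3071, 0.0435]
orientation: [179.9, -0.0, 74.1]
force: [-1.6, -0.1, -0.1]
finger_gap: 0.0003
```

```bash
python3 go.py .5755 -.307 .044;python3 - <<'E'
from plant import cams
import cv2,numpy as np
from h import blobs
a=cams.get_image("top");cv2.imwrite("pics/t9.png",a)
for b in blobs(a,(255,235,410,347),155): print(np.round(b,1))
E
```

```text
21.32 [ 0.5755 -0.3071  0.0435] r 0.6522748539332355 az -28.0845688424477 [179.9465  -0.0079  74.1081] [-28.0938  35.1096   4.6227  59.4625   0.019   77.7981] [-1.6235 -0.1224 -0.145 ] 0.00026290054795326544
tool shift cm [ 0.0079  0.0007 -0.0491]
turn rad [ 0.0009 -0.0001 -0.    ]
[330.8 292.3  23.3  30. ]
[293.3 263.8  47.5  47.6]
```

View pics/t9.png

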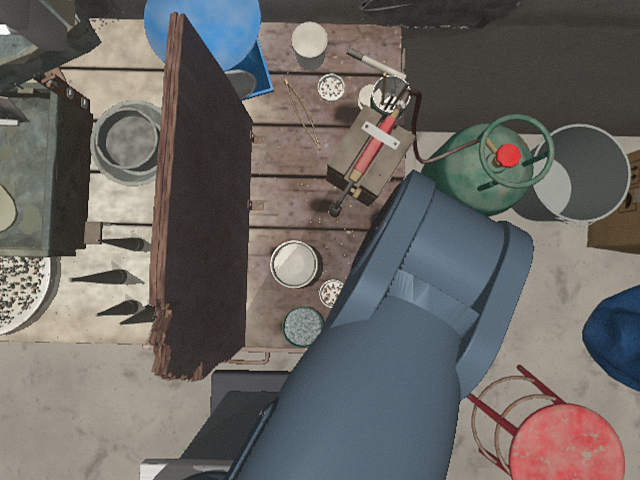

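The arm stands still over the lid. The tub is unmoved at (293, 264), and the bead cap (332, 293) and green lid (303, 326) look unmoved. The arm hides the jar and the white lid in this view. Handing in.

```bash
python3 -c "
from plant import robot
print(robot.hand_in())"
```

```text
the job is handed in; nothing more can be done
None
```

I pointed straight down with shut fingers at the powder tub, then the empty jar, then the white lid, and handed in at about 21.4 s, still pointing at the lid. Each hold lasted 2.7 s at rest.

| Target | Fingertips above top | Distance from measured middle |
|---|---|---|
| Powder tub | 32 mm | about 1.5 mm |
| Empty jar | 32 mm | about 1–2 mm |
| White lid | about 30 mm | under 1 mm by the position I aimed for |

- **Contact:** outside force readings stayed at about 2 N or less, which is noise level, so there was no sign of contact. The tool was within 0.1° of vertical at the holds.
- **Bystanders:** I crossed the bench with the fingertips about 17–23 cm up, and came down only over the three targets.
- **Last picture:** the tub was in its starting place, and the bead cap and green lid looked unmoved. The arm hid the jar and the white lid, so I could not check those two at the end. Both were in place when last seen: the jar partly hidden during its own hold, the lid partly hidden before the final descent.
- **Disagreements:** the two views put the lid's top at 10 mm and the jar's at 58 mm, against 14 mm and 60 mm in the text. For the lid, the two views also disagreed by about 3 mm sideways. Taking the measured heights, the lid and jar gaps would be about 34 mm, still within two to four centimetres.
- **Tub height:** the board hid most of the tub from the second camera. I took its height from the text and confirmed it by its size in the top view and the visible piece of rim.

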